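# Rack the fallen bottle and swing the retaining bar home

## Robot

A 6-joint arm with a two-finger parallel gripper is mounted at the origin on a cart in front of the work surface, level with it; the furniture and walls round the work are solid. World frame = base frame: x ahead of the robot, y to its left, z up, the work surface at z = 0. Lengths are in mm, angles in rad, forces in N, time in s.
With the tool pointing down it reaches from about 350 to 875 mm from the base axis. Payload 4.2 kg.
Tool frame: the origin (TCP) lies at the very end of the fingers, on their centre line; the grasp point (between the pads) lies 19 mm behind it; z points along the fingers, y is the line along which they close (so a half turn about z gives the same grasp; the last joint's range is limited). The gripper opens to 85 mm and grips with 20 to 120 N. Pads are 22 mm wide; open, the fingers measure 114 mm over their backs; the gripper's body (76 mm by 85 mm) begins 54 mm behind the grasp point. The pads swing forward as they close: fully open they stand 13 mm farther back than shut.
Start: joints at [1.592, 0.385, 0.008, 0, -1.194, -0.259], TCP at [147.197, 607.398, 231.312] pointing down, gripper open.
Joint ranges: [-3.14, 3.14], [-1.21, 2.06], [-1.07, 1.41], [-3.16, 2.05], [-2.99, -0.16], [-3.1, 3.1]. Speed limits (rad/s): [2.79, 2.79, 3.14, 3.14, 3.14, 3.14].

## Interface

Orientations are given as [roll, pitch, yaw] about the fixed x, y, z axes, in that order (R = Rz(yaw) Ry(pitch) Rx(roll)).
In Python, from bench import r gives the robot as it stands.
- The arm moves only by the shell command python3 shift.py 'ROWS' [FORCE]. ROWS is one flat JSON list of numbers that holds 1 to 5 rows one after another, with no inner brackets; each row has 7 numbers: dx, dy, dz in mm, then a rotation vector rx, ry, rz in rad, then the finger opening in mm; each row shifts and turns the commanded pose from where the row before left it, along the tool's axes as they then stand; what a row does not reach is not made up. A row lasts 1/12 s, in which the tool goes at most 41.7 mm and 0.125 rad, less where a joint would pass 70% of its speed; a pose out of reach is approached as far as the arm can. The fingers move at their own pace and stop on an object; FORCE is the grip in N (left out, the last holds). Time passes only in rows, so rows that do not move let the fingers close. It prints the time, the measured TCP pose, the force, the opening and the grip force at its end. Input that does not fit is refused with a message, and nothing moves.
- r.sense(): the state, without advancing time (a new reading comes with each control period).
- r.read_camera(name): name is "scene" or "top" or "wrist"; returns a dict with "color" (400x640x3 uint8, red, green, blue), "mtx" (3x3 intrinsics, pixels), "origin" and "attitude" of the camera in the world. Camera axes: x right, y down, z forward; pixel columns grow to the right and rows downward; lengths in mm; the calibration is good to about 2 mm. A picture is of the moment at which its call begins. There is no depth.
- r.close_job(): hands the job in; it is judged then, once.
The state is a dict: "time_s": time; "joint_positions": joint angles; "joint_velocities": joint speeds; "tau": joint torques, N m; "eef_pos": TCP position; "tcp_rot": TCP orientation; "contact_force": force on the tool from outside, world axes, zero at the start; "wrist_torque": the same for the moment, N m; "gripper_width": finger opening in mm; "grasp_force": force on a finger pad.
Only numpy, scipy, OpenCV 4.12 (cv2) and the standard library are available. Lean on these libraries where they do the work, as an engineer would, in place of code of your own. Each camera call takes 0.05 s, during which the arm holds its last target. There are 200 camera calls.

## Task

Stand the fallen white bottle up on the bare table top by itself and let go of it, then take it again and set it upright in the one empty cell of the bottle rack while the retaining bar is still swung open. Then push the free end of the bar round about its pin, gently, until the bar rests against the stop peg, so that all three bottles are held in, and leave the other bottles and the things around as they are.

Things in the scene. Friction and masses are not known exactly. Their poses are not given: they have to be found in the camera images.
- rack: Fixed rack: grey board 260 (x) x 250 (y) x 10 mm, on it a row of 3 wooden cells along y, open at top and front. Origin: centre of the board's underside; x points into the cells (robot's right), y away from the robot. Cell centres x = 94, y = -56, 0, 56 mm; cells 50 mm wide; side walls 6 mm thick, x = 72 to 118; back wall x = 118 to 124; walls 45 mm high. Cell floor = board top, z = 10 mm.
- pivot_pin (a point): Foot, on the board's top, of the fixed upright steel pin, 10 mm thick, near the end of the row of cells nearer the robot, at rack x = 58, y = -98, z = 10 mm. Its 20 mm wide head, top 27 mm above the board, keeps the bar captive.
- bar: Loose aluminium bar, about 150 g, flat on the board, its eye (26 mm square, 12 mm hole) on the pin. Origin: eye centre, underside. Runs along its +y to 210 mm from the origin; 16 mm wide, 20 mm high; +x side faces cells and peg. Home it lies along rack y before the cells; at the start it is open by 0.75 to 1.3 rad, anticlockwise from above. Only friction (about 1 N) resists; it stays where left.
- bar_end (a point): Point in the bar near its free end, on its middle line, 200 mm from the eye's centre (bar +y), 10 mm above its underside.
- stop_peg: Fixed upright steel peg, 12 mm thick, 30 mm high, on the board beyond the far end of the row of cells, about 200 mm from the pin; its exact place differs by some mm. Origin: centre of its foot, on the board's top. When the bar rests on it, this origin lies 14 mm to the +x side of the bar's middle line. It does not give.
- cell_pad: Thin round black rubber pad, 36 mm across and 0.8 mm thick, lying on the floor at the centre of the empty cell (which of the three differs). Origin: its underside centre. Its thickness can be ignored: a bottle on it stands at the board's height.
- fallen_bottle: White square bottle with screw cap, 110 g, lying on its side on the table left of the rack. 41 x 41 mm, body 104 mm tall, cap 26 mm thick from 104 to 121 mm. Origin: centre of its foot; its z runs from foot to cap, x and y are square to its sides.
- standing_bottle_a: White square bottle with screw cap, 41 x 41 x 113 mm, standing loose in one of the cells. Origin: centre of its foot; z toward the cap.
- standing_bottle_b: Another such bottle, 41 x 41 x 113 mm, standing loose in another cell. Origin: centre of its foot; z toward the cap.
- cast: Plaster tooth cast, 53 x 58 x 26 mm, loose on the table behind the fallen bottle; a bystander. Origin: centre of its underside.
- dappen_dish: Small white dish, 31 x 31 x 16 mm, loose on the table; a bystander. Origin: centre of its underside.
- bur_stand: Round stand with burs, 61 mm across, 32 mm high, loose on the table right of the rack, behind the cells; a bystander. Origin: centre of its underside.

How it is judged (in metres and radians):
On the way, in this order (a step that is already met when the one before it is completed fails the run):
1. the fallen bottle stands upright by itself on the table top, let go, still (angle between fallen_bottle's own z axis and vertical below 0.06 rad and height (world z) of fallen_bottle below 0.006 m and contact force between the fingers and fallen_bottle below 0.1 N and linear speed of fallen_bottle below 0.02 m/s), for 0.2 s.
2. that bottle stands upright and released in the empty cell, the bar still swung open (z of fallen_bottle in the frame of rack below 0.016 m and angle between fallen_bottle's own z axis and vertical below 0.1 rad and x of fallen_bottle in the frame of rack between 0.078 and 0.108 m and y of fallen_bottle in the frame of rack between -0.064 and 0.064 m and linear speed of fallen_bottle below 0.02 m/s and horizontal distance between fallen_bottle and cell_pad below 0.016 m and contact force between the fingers and fallen_bottle below 0.1 N and angle between the y axis of bar and the y axis of rack, either way round above 0.5 rad), for 0.2 s.
3. the bar rests against the stop peg (x of stop_peg in the frame of bar between 0.01 and 0.0165 m and horizontal distance between bar and pivot_pin below 0.005 m and angle between bar's own z axis and vertical below 0.06 rad), for 0.2 s.
At the end, for the whole second after the job is handed in: The bar lies flat on its pin, at rest, within 2.5 mm of touching the stop peg. The once fallen bottle stands in the cell that was empty, within 16 mm of the pad's centre; all three bottles stand in cells on the board, upright within 0.1 rad, at rest, the placed one released (all of step 3 and z of each of fallen_bottle, standing_bottle_a, standing_bottle_b in the frame of rack below 0.016 m and angle between each of fallen_bottle, standing_bottle_a, standing_bottle_b's own z axis and vertical below 0.1 rad and x of fallen_bottle in the frame of rack between 0.078 and 0.108 m and y of fallen_bottle in the frame of rack between -0.064 and 0.064 m and linear speed of each of fallen_bottle, standing_bottle_a, standing_bottle_b below 0.02 m/s and horizontal distance between fallen_bottle and cell_pad below 0.016 m and contact force between the fingers and fallen_bottle below 0.1 N and x of standing_bottle_a in the frame of rack between 0.078 and 0.108 m and y of standing_bottle_a in the frame of rack between -0.064 and 0.064 m and x of standing_bottle_b in the frame of rack between 0.078 and 0.108 m and y of standing_bottle_b in the frame of rack between -0.064 and 0.064 m and linear speed of bar below 0.01 m/s).
It fails at once if a standing bottle in the rack is tipped by more than 0.35 rad (angle between any of standing_bottle_a, standing_bottle_b's own z axis and vertical above 0.35 rad).
It fails at once if a standing bottle is lifted out of its cell (z of any of standing_bottle_a, standing_bottle_b in the frame of rack above 0.035 m).
It fails at once if the bar is forced against the stop peg with more than 40 N (contact force between bar and stop_peg above 40 N).
It fails at once if a bystander (cast, dish or bur stand) is moved more than 25 mm (distance of any of cast, dappen_dish, bur_stand from where it was at the start of the episode above 0.025 m).
It also fails if it takes over 69 s, if anything falls off the work surface, if the arm or the gripper's body presses on something with over 40 N, if the wrist force passes 120 N, or if a joint passes its speed limit or range.

## Working session

There is one attempt and no reset: what is moved stays moved. The work goes in short steps, Python scripts to look and compute and a shell command to move; the robot and the scene stay as the last step left them, time stands still between calls to the robot, and variables do not carry over. Pictures are saved under pics/ and viewed, at most 10 in all, crops included, and the job is handed in when it is done.

```bash
ls; mkdir -p pics
python3 - <<'E'
from bench import r
import cv2, numpy as np
for n in ["scene","top","wrist"]:
    c=r.read_camera(n); cv2.imwrite(f"pics/{n}0.png",c["color"][:,:,::-1]); print(n,c["mtx"],c["origin"],c["attitude"])
print(r.sense())
E
```

```text
bench.py
pics
shift.py
scene [[471.52411173   0.         325.64169488]
 [  0.         471.52411173 199.29917836]
 [  0.           0.           1.        ]] [-201.63661209 -663.0817265   719.75297692] [-2.15773253 -0.0027655  -0.87890032]
top [[492.70179777   0.         315.56657443]
 [  0.         492.70179777 202.52133336]
 [  0.           0.           1.        ]] [ 433.91043527  -21.89738785 1232.47870874] [-3.01784642 -0.02503637 -1.5604537 ]
wrist [[341.76115309   0.         319.64027403]
 [  0.         341.76115309 195.85079381]
 [  0.           0.           1.        ]] [220.02493561 590.11491719 372.59806869] [ 2.83981152e+00 -2.25736729e-03 -1.80857497e+00]
{'time_s': 0.15, 'joint_positions': array([ 1.59161984e+00,  3.85359902e-01,  6.94608576e-03, -3.39839212e-04,
       -1.19402243e+00, -2.58570468e-01]), 'joint_velocities': array([-0.00016633, -0.00139405,  0.00392778,  0.00191088, -0.00050063,
        0.00043501]), 'tau': array([-2.11595307e-04, -3.92679727e+01,  1.88581538e+01,  4.18844506e+00,
       -3.36640260e-03,  2.46178438e-06]), 'eef_pos': array([147.09913397, 606.98641644, 230.48926516]), 'tcp_rot': array([ 3.13992648e+00, -1.14033230e-04, -2.37872156e-01]), 'contact_force': array([ 0.84552999, -0.7321911 , -0.24114116]), 'wrist_torque': array([-0.02542874,  0.02368439, -0.00081112]), 'grasp_force': 0.0, 'gripper_width': 85.47192300015622}
```

View pics/top0.png

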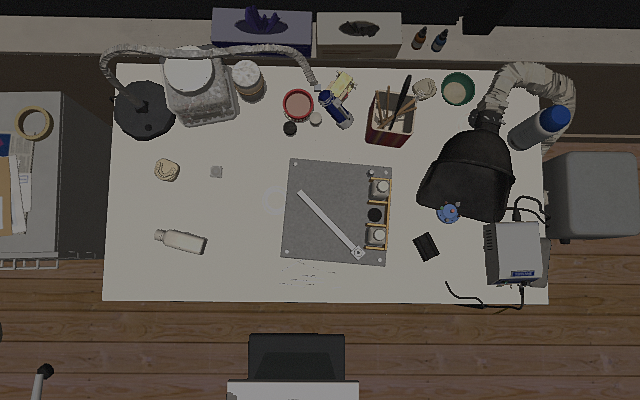

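View pics/scene0.png

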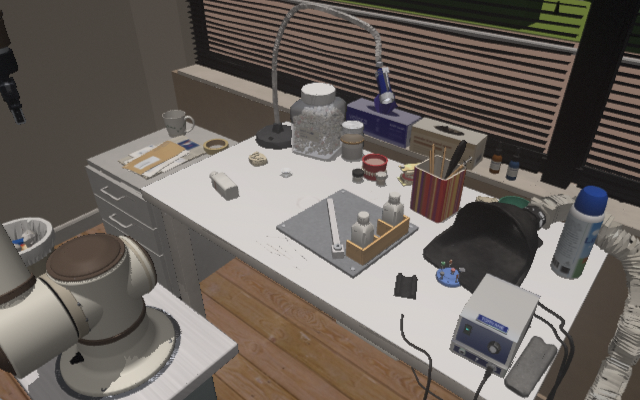

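The top view shows the fallen bottle at about (181,241) with its cap at left (157,236). The pad is in the middle cell at (375,215), with bottles at (381,186) and (376,237). The bar runs from its pin at (358,254) to (301,193), and the peg is near (372,172). Next I'll enlarge the rack and bottle areas to get corner positions.

```bash
cat > h.py <<'E'
from bench import r
import cv2, numpy as np
from scipy.spatial.transform import Rotation as R
def cast(c,uv,z):
    uv=np.atleast_2d(np.array(uv,float)); d=np.c_[uv,np.ones(len(uv))]@np.linalg.inv(c["mtx"]).T
    d=d@R.from_euler('xyz',c["attitude"]).as_matrix().T
    o=np.array(c["origin"]); return o+d*((z-o[2])/d[:,2:])
def proj(c,P):
    p=(np.atleast_2d(P)-c["origin"])@R.from_euler('xyz',c["attitude"]).as_matrix()@c["mtx"].T
    return p[:,:2]/p[:,2:]
E
python3 - <<'E'
from h import *
c=r.read_camera("top"); im=c["color"]; g=im.astype(int)
a=cv2.resize(im[145:275,270:400],None,fx=4.4,fy=4.4,interpolation=cv2.INTER_CUBIC)
b=cv2.resize(im[220:265,145:215],None,fx=3.2,fy=3.2,interpolation=cv2.INTER_CUBIC)
o=np.zeros((572,800,3),np.uint8); o[:a.shape[0],:a.shape[1]]=a; o[:b.shape[0],574:574+b.shape[1]]=b
cv2.imwrite("pics/crop1.png",o[:,:,::-1])
print(g[241,181],g[280,200],g[250,190],g[200,330],g[163,293],g[215,375])
# board: gray darker
hsv=cv2.cvtColor(im,cv2.COLOR_RGB2HSV); v=hsv[...,2]
m=((v>70)&(v<160)).astype(np.uint8); m[:, :270]=0;m[:,405:]=0;m[:150]=0;m[275:]=0
cs=cv2.findContours(m,0,2)[0]; k=max(cs,key=cv2.contourArea); q=cv2.boxPoints(cv2.minAreaRect(k)); print(q, cast(c,q,10))
E
```

```text
[146 146 137] [147 145 138] [141 134 127] [98 97 96] [69 67 65] [28 26 26]
[[270. 150.]
 [404. 150.]
 [404. 274.]
 [270. 274.]] [[ 718.59681168   65.69928146   10.        ]
 [ 724.11388947 -274.77732897   10.        ]
 [ 411.51871726 -271.05286575   10.        ]
 [ 408.27340228   58.953409     10.        ]]
```

View pics/crop1.png

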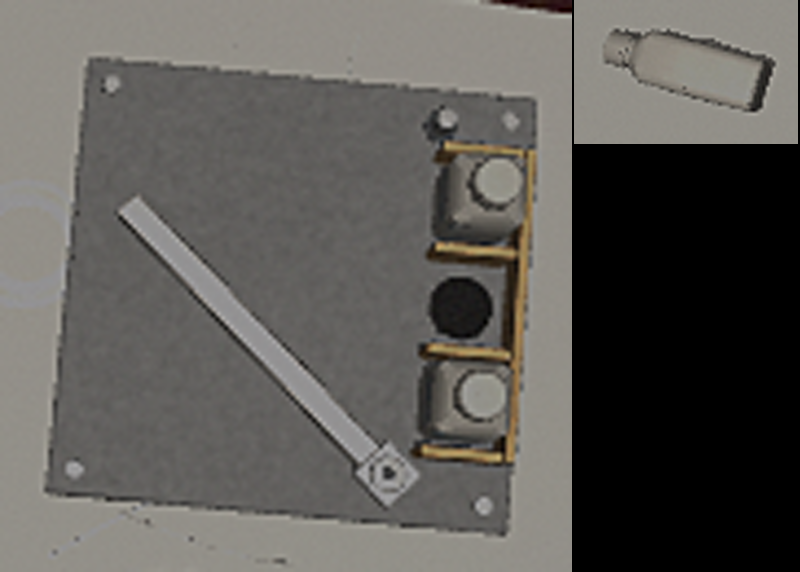

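Run:
```python
from h import *
c=r.read_camera("top")
for n,p,z in [("cap",(157,236),20),("foot",(205,245),20),("pin",(358,254),37),("pad",(375,215),10),("peg",(372,172),40)]: print(n,cast(c,p,z))
```

```text
cap [[497.54676899 335.46924655  20.        ]]
foot [[476.97389083 218.1344773   20.        ]]
pin [[ 458.82298418 -154.28977941   37.        ]]
pad [[ 556.87569431 -199.92634052   10.        ]]
peg [[ 660.28969109 -188.62520084   40.        ]]
```
Crop scale: px = 270 + X/4.4, 145 + Y/4.4.
Board corners crop: (90,58),(537,98),(508,533),(47,492). Bottle in crop: scale 3.2 offset (145,220), at (574,0). Bottle: cap left end (603,45)... body corners foot: (768,62) top-right, (755,110) bottom. Body right edge has dark strip = foot face side (shadow/base). Cap left end ~ (603,30)-(608,62). Body axis from (620,46) to (760,86)?

The crop (rack 4.4x from (270,145), bottle 3.2x from (145,220)) gives these crop pixels:
- **Board corners:** (90,58), (537,98), (508,533) and (47,492).
- **Pad:** (461,308).
- **Peg:** top (447,119), foot about (436,128).
- **Bottle body:** far edge (650,32)-(770,62), near edge (640,78)-(755,110), with the dark strip being the foot face.
- **Cap end:** (605,46).

Run:
```python
from h import *
c=r.read_camera("top")
A=lambda p:np.array(p)/4.4+[270,145]-.4
B=lambda p:(np.array(p)-[574,0])/3.2+[145,220]-.35
q=cast(c,A([(90,58),(537,98),(508,533),(47,492)]),10)[:,:2]; print(q,[np.linalg.norm(q[i]-q[i-1]) for i in range(4)])
ctr=q.mean(0)
ex=(q[1]-q[0])+(q[2]-q[3]); ey=(q[0]-q[3])+(q[1]-q[2])
yaw=np.arctan2(ex[1],ex[0]); yaw2=np.arctan2(ey[1],ey[0])-np.pi/2; print("rack",ctr,yaw,yaw2)
y=(yaw+yaw2)/2; M=np.array([[np.cos(y),-np.sin(y)],[np.sin(y),np.cos(y)]])
print("pad model",ctr+M@[94,0],"seen",cast(c,A((461,308)),11),"rackframe",(cast(c,A((461,308)),11)[0,:2]-ctr)@M)
for n,p,z in [("pin",(388,474),37),("peg",(447,119),40),("barend",(131,205),30)]: 
    w=cast(c,A(p),z)[0]; print(n,w,(w[:2]-ctr)@M)
far=cast(c,B([(650,32),(770,62)]),38)[:,:2]; near=cast(c,B([(640,78),(755,110)]),8)[:,:2]
print("far",far,"near",near)
for s in (far,near): d=s[0]-s[1]; print(np.arctan2(d[1],d[0]))
d=far[0]-far[1]+near[0]-near[1]; d/=np.linalg.norm(d); n=np.array([-d[1],d[0]]); print("d",d,"width",(far-near)@n)
ft=cast(c,B((763.5,86)),2)[0,:2]; cp=cast(c,B((604,46)),20)[0,:2]; print("foot",ft,"cap",cp,"len",np.linalg.norm(ft-cp),"lat",far@n,near@n,ft@n,cp@n)
```

```text
[[ 699.34381118   14.70843898]
 [ 679.9311837  -242.80300943]
 [ 431.2671337  -224.26835278]
 [ 451.38103811   34.61104037]] [np.float64(248.76022666691716), np.float64(258.2421270110672), np.float64(249.35385150058704), np.float64(259.6596028428828)]
rack [ 565.48079167 -104.43797072] -1.647191189354202 -1.648038999608663
pad model [ 558.26692738 -198.1607543 ] seen [[ 557.75920625 -198.21267063   11.        ]] rackframe [94.09072739 -0.50223957]
pin [ 462.84541568 -153.76163298   37.        ] [ 57.05477231 -98.54743538]
peg [ 661.14759063 -186.62718409   40.        ] [ 74.60504844 101.69213326]
barend [611.43494306 -10.23970335  30.        ] [-97.44713657  38.58954753]
far [[512.20087891 303.67315566]
 [490.69897667 212.9589228 ]] near [[478.69352534 317.82184553]
 [455.17919596 228.9348417 ]]
1.3380624419015943
1.3121787645659868
d [0.24312483 0.96999501] width [-35.94186354 -38.33815256]
foot [473.81883139 224.34107216] cap [502.27708186 342.9147074 ] len 121.94088318612326 lat [-423.00181205 -424.19995656] [-387.05994851 -385.861804  ] -405.059016767351 -403.8351828753896
```

Everything agrees with the given sizes: the bottle length reads 121.9 mm, the pad lies at rack (94.1,-0.5), and the pin is at (57,-98.5). Next I'll move above the bottle, turn the tool and tilt it.

```bash
cat >> h.py <<'E'
def rot(yaw,tilt): return R.from_euler('z',yaw)*R.from_euler('x',np.pi)*R.from_euler('y',tilt)
def delta(pos,rt=None):
    s=r.sense(); c=R.from_euler('xyz',s["tcp_rot"])
    print("now",s["eef_pos"].round(1),s["tcp_rot"].round(3),"t",s["time_s"],"q",s["joint_positions"].round(2),"w",s["gripper_width"].round(1))
    print("shift(tool axes)",c.inv().apply(np.array(pos)-s["eef_pos"]).round(1))
    if rt is not None: print("rotvec",(c.inv()*rt).as_rotvec().round(3),"shift after turn",rt.inv().apply(np.array(pos)-s["eef_pos"]).round(1))
E
python3 shift.py '[37,16,2.8,0,0,0,72,37,16,2.8,0,0,0,72,37,16,2.8,0,0,0,72,37,16,2.8,0,0,0,72,37,16,2.8,0,0,0,72]' 40
python3 shift.py '[37,16,2.8,0,0,0,72,37,16,2.8,0,0,0,72,37,16,2.8,0,0,0,72,37,16,2.8,0,0,0,72,37,16,2.8,0,0,0,72]'
python3 shift.py '[37,16,2.8,0,0,0,72,0,0,0,0,0,0.12,72,0,0,0,0,0,0.12,72,0,0,0,0,0,0.12,72,0,0,0,0,0,0.12,72]'
python3 shift.py '[0,0,0,0,0,0.12,72,0,0,0,0,0,0.12,72,0,0,0,0,0,0.12,72,0,0,0,0,0,0.12,72,0,0,0,0,0,0.12,72]'
python3 shift.py '[0,0,0,0,0,0.12,72,0,0,0,0,0,0.12,72,0,0,0,0,0,0.12,72,0,0,0,0,0,0.12,72,0,0,0,0,0,0.02,72]'
python3 shift.py '[0,0,0,0,0.125,0,72,0,0,0,0,0.125,0,72,0,0,0,0,0.125,0,72,0,0,0,0,0.125,0,72,0,0,0,0,0,0,72]'
python3 -c "
from h import *
rt=rot(1.325-np.pi,.5); delta([502.6,339.2,116.6],rt); print('final',(rt.as_matrix()[:,2]))
c=r.read_camera('wrist'); cv2.imwrite('pics/w1.png',c['color'][:,:,::-1])"
```

```text
time_s: 0.72
eef_pos: [309.2, 484.8, 217.3]
tcp_rot: [-3.141, -0.0, -0.237]
contact_force: [1.3, 0.5, 1.2]
gripper_width: 71.7
grasp_force: 0.0
time_s: 1.13
eef_pos: [470.4, 363.3, 203.4]
tcp_rot: [-3.141, -0.0, -0.238]
contact_force: [-0.1, 0.4, -1.0]
gripper_width: 72.4
grasp_force: 0.0
time_s: 1.55
eef_pos: [501.6, 339.9, 200.3]
tcp_rot: [3.141, 0.0, -0.725]
contact_force: [-0.3, 0.3, -0.3]
gripper_width: 72.3
grasp_force: 0.0
time_s: 1.97
eef_pos: [501.2, 340.4, 200.4]
tcp_rot: [3.141, -0.0, -1.324]
contact_force: [0.2, -0.9, -0.1]
gripper_width: 71.9
grasp_force: 0.0
time_s: 2.38
eef_pos: [501.3, 340.4, 200.5]
tcp_rot: [3.141, -0.0, -1.821]
contact_force: [-0.2, -0.3, -0.5]
gripper_width: 71.9
grasp_force: 0.0
time_s: 2.8
eef_pos: [500.8, 342.6, 195.3]
tcp_rot: [3.137, -0.51, -1.811]
contact_force: [0.2, 0.0, -2.0]
gripper_width: 72.0
grasp_force: 0.0Traceback (most recent call last):
  File "<string>", line 3, in <module>
    rt=rot(1.325-np.pi,.5); delta([502.6,339.2,116.6],rt); print('final',(rt.as_matrix()[:,2]))
                            ~~~~~^^^^^^^^^^^^^^^^^^^^^^^^
  File "h.py", line 14, in delta
    print("now",s["eef_pos"].round(1),s["tcp_rot"].round(3),"t",s["time_s"],"q",s["joint_positions"].round(2),"w",s["gripper_width"].round(1))
                                                                                                                  ^^^^^^^^^^^^^^^^^^^^^^^^
AttributeError: 'float' object has no attribute 'round'
```

```bash
sed -i 's/s\["gripper_width"\].round(1)/s["gripper_width"]/' h.py
python3 -c "
from h import *
rt=rot(1.325-np.pi,.5); print(rt.as_matrix()[:,2]); delta([502.6,339.2,116.6],rt); delta([488.6,283.4,11.3],rt)
c=r.read_camera('wrist'); cv2.imwrite('pics/w1.png',c['color'][:,:,::-1])"
```

```text
[-0.11665804 -0.46501586 -0.87758256]
now [500.8 342.6 195.3] [ 3.137 -0.51  -1.811] t 2.8 q [ 0.95  0.6   0.11  0.18 -1.57 -1.24] w 71.95976824409686
shift(tool axes) [-35.9  -2.8  70.1]
rotvec [ 0.002 -0.01   0.005] shift after turn [-35.2  -2.5  70.4]
now [500.8 342.6 195.3] [ 3.137 -0.51  -1.811] t 2.8 q [ 0.95  0.6   0.11  0.18 -1.57 -1.24] w 71.95976824409686
shift(tool axes) [-37.2  -3.1 190.1]
rotvec [ 0.002 -0.01   0.005] shift after turn [-35.2  -2.5 190.4]
```

View pics/w1.png

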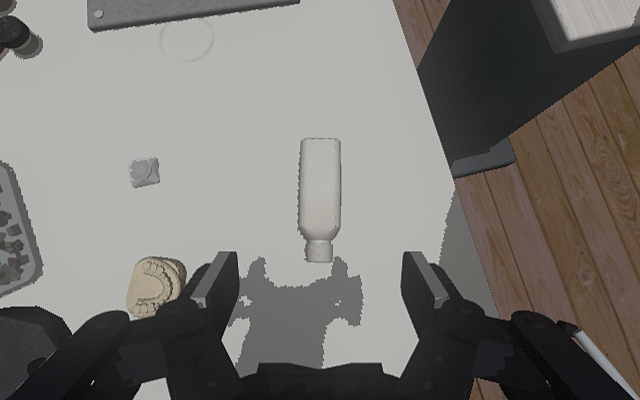

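The wrist view shows the bottle aligned with the fingers: its midline is at column 320, the finger centre is at 321, and its foot edge is at row 138. The cast at (155,287) is well clear. I'll go down and grip.

```bash
python3 shift.py '[-18,-1.5,0,0,0,0,72,-18,-1.4,20,0,0,0,72,0,0,40,0,0,0,72,0,0,40,0,0,0,72,0,0,30,0,0,0,72]'
python3 shift.py '[0,0,20,0,0,0,72,0,0,20,0,0,0,72,0,0,10,0,0,0,72,0,0,5,0,0,0,72,0,0,0,0,0,0,72]'
python3 -c "
from h import *
delta([488.6,283.4,11.3])
c=r.read_camera('wrist'); print(cast(c,(320,138),41))"
```

```text
time_s: 3.27
eef_pos: [495.4, 307.9, 67.7]
tcp_rot: [3.139, -0.499, -1.817]
contact_force: [-0.0, -0.3, 0.2]
gripper_width: 71.8
grasp_force: 0.0
time_s: 3.68
eef_pos: [490.2, 283.9, 21.2]
tcp_rot: [3.141, -0.5, -1.818]
contact_force: [-1.2, 0.5, -0.4]
gripper_width: 71.9
grasp_force: 0.0
now [490.2 283.9  21.2] [ 3.141 -0.5   -1.818] t 3.6833 q [ 0.91  0.7  -0.19  0.21 -1.15 -1.29] w 71.85376623308983
shift(tool axes) [-4.   1.4  9.1]
[[476.35033512 233.89752773  41.        ]]
```

```bash
python3 shift.py '[-4,1,9,0,0,0,72,0,0,0,0,0,0,41,0,0,0,0,0,0,30,0,0,0,0,0,0,30,0,0,0,0,0,0,30]' 40
python3 shift.py '[0,0,0,0,0,0,30,0,0,0,0,0,0,30,0,0,0,0,0,0,30,8,0,-15,0,0,0,30,16,0,-29,0,0,0,30]' 40
python3 shift.py '[16,0,-29,0,0,0,30,16,0,-29,0,0,0,30,0,0,0,0,0,0,30,0,0,0,0,-0.06,0,30,0,0,0,0,-0.12,0,30]' 40
```

```text
time_s: 4.15
eef_pos: [489.4, 284.7, 11.5]
tcp_rot: [-3.141, -0.499, -1.817]
contact_force: [0.1, 0.5, 2.1]
gripper_width: 38.9
grasp_force: 40.7
time_s: 4.57
eef_pos: [486.6, 281.5, 57.9]
tcp_rot: [3.135, -0.508, -1.816]
contact_force: [0.1, -0.8, -1.1]
gripper_width: 39.4
grasp_force: 40.4
time_s: 4.98
eef_pos: [488.8, 285.0, 125.4]
tcp_rot: [3.14, -0.318, -1.816]
contact_force: [0.3, -0.4, -1.3]
gripper_width: 39.2
grasp_force: 40.4
```

```bash
python3 shift.py '[0,0,0,0,-0.12,0,30,0,0,0,0,-0.12,0,30,0,0,0,0,-0.12,0,30,0,0,0,0,-0.12,0,30,0,0,0,0,-0.12,0,30]'
python3 shift.py '[0,0,0,0,-0.12,0,30,0,0,0,0,-0.12,0,30,0,0,0,0,-0.12,0,30,0,0,0,0,-0.12,0,30,0,0,0,0,-0.12,0,30]'
python3 shift.py '[0,0,0,0,-0.12,0,30,0,0,0,0,-0.07,0,30,0,0,0,0,0,0,30,0,0,0,0,0,0,30,0,0,0,0,0,0,30]'
python3 -c "
from h import *
delta([488.6,283.4,61],rot(1.325-np.pi,.5-np.pi/2))
c=r.read_camera('scene')['color']; cv2.imwrite('pics/s2.png',cv2.resize(c[80:280,120:360],None,fx=3,fy=3)[:,:,::-1])"
```

```text
time_s: 5.4
eef_pos: [488.1, 283.0, 127.6]
tcp_rot: [-3.141, 0.285, -1.818]
contact_force: [-0.1, -0.6, -1.9]
gripper_width: 39.6
grasp_force: 40.4
time_s: 5.82
eef_pos: [485.4, 281.8, 124.8]
tcp_rot: [3.127, 0.777, -1.823]
contact_force: [-1.0, -0.6, -3.1]
gripper_width: 39.0
grasp_force: 40.5
time_s: 6.23
eef_pos: [484.4, 281.4, 123.1]
tcp_rot: [3.116, 0.936, -1.831]
contact_force: [-0.5, 0.9, -1.2]
gripper_width: 39.0
grasp_force: 40.5
now [484.4 281.4 123.1] [ 3.116  0.936 -1.831] t 6.2333 q [ 0.22  0.37 -0.33 -1.26 -0.86  0.41] w 39.04796186670229
shift(tool axes) [48.2 -4.5 39.2]
rotvec [ 0.013 -0.135 -0.01 ] shift after turn [53.1 -3.6 32.4]
```

View pics/s2.png

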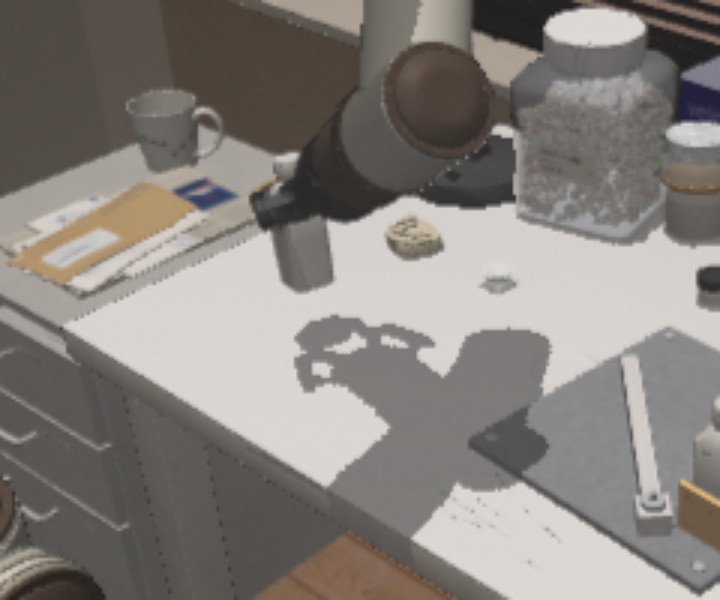

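The bottle is gripped and nearly upright, with its cap up and about 50 mm clear of the table. I'll finish the turn in smaller steps, because a joint speed cap cut it short.

```bash
python3 shift.py '[0,0,0,0.004,-0.045,-0.003,30,0,0,0,0.004,-0.045,-0.003,30,0,0,0,0.004,-0.045,-0.003,30,0,0,0,0,0,0,30,0,0,0,0,0,0,30]'
python3 -c "
from h import *
delta([488.6,283.4,70],rot(1.325-np.pi,.5-np.pi/2))
for n in ('scene','top'):
  c=r.read_camera(n); print(n,proj(c,[[480,270,50],[480,270,170]]))"
```

```text
time_s: 6.7
eef_pos: [484.2, 281.8, 123.0]
tcp_rot: [3.138, 1.071, -1.818]
contact_force: [-0.7, 0.3, -1.7]
gripper_width: 39.2
grasp_force: 40.5
now [484.2 281.8 123. ] [ 3.138  1.071 -1.818] t 6.7 q [ 0.12  0.43 -0.36 -1.43 -0.98  0.64] w 39.17006343078905
shift(tool axes) [45.3 -4.  27.7]
rotvec [ 0.002  0.    -0.001] shift after turn [45.3 -3.9 27.7]
scene [[222.35051341 176.37177009]
 [216.92660835 137.04522553]]
top [[180.64297585 242.99956032]
 [166.79300076 240.64715458]]
```

```bash
python3 shift.py '[15,0,8,0,0,0,30,15,0,8,0,0,0,30,13.8,0,8,0,0,0,30,0,0,0,0,0,0,30,0,0,0,0,0,0,30]'
python3 shift.py '[2.6,0,1.4,0,0,0,30,1.8,0,1,0,0,0,30,0,0,0,0,0,0,30,0,0,0,0,0,0,30]'
python3 shift.py '[0.9,0,0.5,0,0,0,30,0.9,0,0.5,0,0,0,30,0,0,0,0,0,0,30,0,0,0,0,0,0,30]'
```

```text
time_s: 7.22
eef_pos: [484.3, 282.1, 73.2]
tcp_rot: [3.137, 1.072, -1.819]
contact_force: [0.5, -0.8, -0.5]
gripper_width: 39.2
grasp_force: 40.5
time_s: 7.55
eef_pos: [484.6, 281.7, 68.8]
tcp_rot: [3.141, 1.073, -1.816]
contact_force: [0.5, 0.7, -1.2]
gripper_width: 39.4
grasp_force: 40.5
time_s: 7.88
eef_pos: [484.4, 281.5, 66.1]
tcp_rot: [3.139, 1.073, -1.819]
contact_force: [0.4, -0.3, -1.3]
gripper_width: 39.4
grasp_force: 40.5
```

```bash
for i in 1; do python3 shift.py '[0.9,0,0.5,0,0,0,30,0,0,0,0,0,0,30,0.9,0,0.5,0,0,0,30,0,0,0,0,0,0,30,0,0,0,0,0,0,30]'; done
python3 shift.py '[0.9,0,0.5,0,0,0,30,0,0,0,0,0,0,30,0,0,0,0,0,0,30]'
python3 -c "
from h import *
c=r.read_camera('scene')['color']; cv2.imwrite('pics/s3.png',cv2.resize(c[110:200,180:300],None,fx=5,fy=5)[:,:,::-1])"
```

```text
time_s: 8.3
eef_pos: [484.5, 281.8, 64.6]
tcp_rot: [3.139, 1.074, -1.818]
contact_force: [-0.6, -2.1, 3.5]
gripper_width: 39.5
grasp_force: 40.8
time_s: 8.55
eef_pos: [484.4, 281.9, 64.6]
tcp_rot: [3.141, 1.076, -1.816]
contact_force: [-2.6, -4.3, 8.5]
gripper_width: 39.5
grasp_force: 41.3
```

View pics/s3.png

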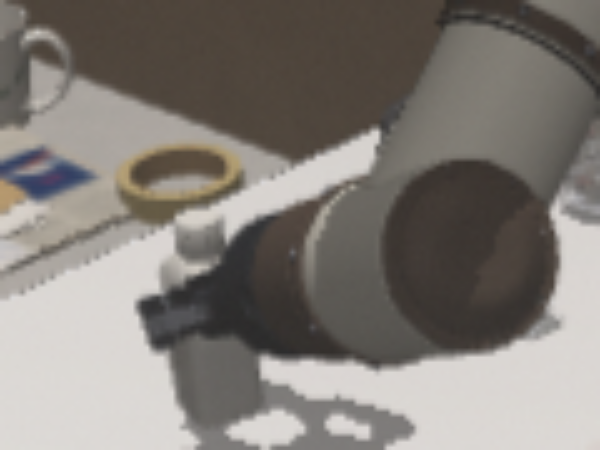

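The contact force of 8.5 N puts the foot on the table, upright. I'll ease off, open the fingers and back out along the tool axis.

```bash
python3 shift.py '[-0.6,0,-0.3,0,0,0,30,0,0,0,0,0,0,45,0,0,0,0,0,0,55,0,0,0,0,0,0,72,0,0,0,0,0,0,72]' 
python3 shift.py '[0,0,-5,0,0,0,72,0,0,-20,0,0,0,72,0,0,-35,0,0,0,72,0,0,-35,0,0,0,72,0,0,-35,0,0,0,72]' 
python3 shift.py '[-20,0,-30,0,0,0,72,-20,0,-30,0,0,0,72,0,0,0,0,0,0,72,0,0,0,0,0,0,72]' 
python3 -c "
from h import *
delta([480,270,250],rot(1.325-np.pi,0))
c=r.read_camera('wrist')['color']; c2=r.read_camera('scene')['color'][110:200,180:300]
c2=cv2.resize(c2,None,fx=4,fy=4); cv2.imwrite('pics/w4.png',np.vstack([cv2.resize(c,(480,300)),c2[:300]])[:600,:,::-1])
t=r.read_camera('top')['color']; cv2.imwrite('pics/t4.png',cv2.resize(t[200:280,130:230],None,fx=6,fy=6,interpolation=2)[:,:,::-1])"
```

```text
time_s: 9.02
eef_pos: [484.4, 281.7, 63.3]
tcp_rot: [3.138, 1.072, -1.82]
contact_force: [1.0, -0.5, -0.0]
gripper_width: 72.1
grasp_force: 0.0
time_s: 9.43
eef_pos: [455.8, 169.6, 126.1]
tcp_rot: [3.137, 1.072, -1.82]
contact_force: [0.2, -0.6, -0.4]
gripper_width: 72.1
grasp_force: 0.0
time_s: 9.77
eef_pos: [449.2, 137.4, 191.6]
tcp_rot: [-3.133, 1.073, -1.81]
contact_force: [0.3, 0.1, -0.4]
gripper_width: 72.0
grasp_force: 0.0
now [449.2 137.4 191.6] [-3.133  1.073 -1.81 ] t 9.7667 q [-0.15  0.27 -0.37 -1.21 -1.21  0.55] w 71.97972988885691
shift(tool axes) [-116.3    2.4   91.7]
rotvec [-4.000e-03  1.073e+00  1.000e-03] shift after turn [-136.1    2.4  -58.4]
```

View pics/w4.png

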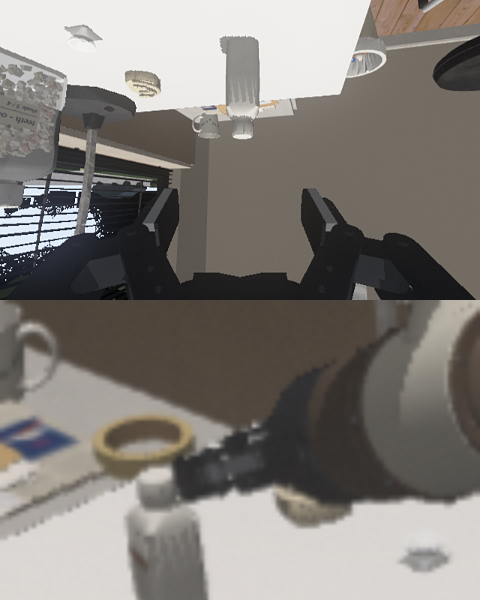

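The bottle stands free and upright. I'll raise the tool, turn it straight down, and take a new top view for the regrasp.

```bash
python3 shift.py '[-26,0,-14,0,0,0,72,-26,0,-14,0,0,0,72,0,0,0,0,0.12,0,72,0,0,0,0,0.12,0,72,0,0,0,0,0.12,0,72]' 
python3 shift.py '[0,0,0,0,0.12,0,72,0,0,0,0,0.12,0,72,0,0,0,0,0.12,0,72,0,0,0,0,0.12,0,72,0,0,0,0,0.12,0,72]' >/dev/null
python3 shift.py '[0,0,0,0,0.11,0,72,0,0,0,0,0,-0.12,72,0,0,0,0,0,-0.12,72,0,0,0,0,0,-0.12,72,0,0,0,0,0,-0.12,72]' 
python3 shift.py '[0,0,0,0,0,-0.12,72,0,0,0,0,0,-0.12,72,0,0,0,0,0,-0.12,72,0,0,0,0,0,-0.12,72,0,0,0,0,0,-0.12,72]' >/dev/null
python3 shift.py '[0,0,0,0,0,-0.12,72,0,0,0,0,0,-0.12,72,0,0,0,0,0,-0.12,72,0,0,0,0,0,-0.12,72,0,0,0,0,0,0,72]' 
python3 -c "
from h import *
delta([482.3,273,200],rot(1.325-np.pi/2-1+1-0.0+0-0-0+0-0-0-0 if 0 else -0.246,0))
c=r.read_camera('top'); print(proj(c,[[482.3,273,121],[482.3,273,0]]))
t=c['color']; cv2.imwrite('pics/t4.png',cv2.resize(t[200:280,130:230],None,fx=6,fy=6,interpolation=2)[:,:,::-1])"
```

```text
time_s: 10.33
eef_pos: [449.6, 137.9, 248.6]
tcp_rot: [3.141, 0.708, -1.82]
contact_force: [-1.4, -0.8, -0.1]
gripper_width: 71.8
grasp_force: 0.0
time_s: 11.17
eef_pos: [448.0, 139.2, 246.4]
tcp_rot: [3.137, 0.002, -1.329]
contact_force: [-0.1, -0.3, 0.7]
gripper_width: 71.9
grasp_force: 0.0
time_s: 12.0
eef_pos: [448.1, 138.8, 246.7]
tcp_rot: [-3.142, 0.004, -0.253]
contact_force: [-1.2, -0.8, 0.2]
gripper_width: 71.9
grasp_force: 0.0
now [448.1 138.8 246.7] [-3.142  0.004 -0.253] t 12.0 q [ 0.65  0.11 -0.33 -0.   -1.14  0.67] w 71.88362797180729
shift(tool axes) [  -0.3 -138.5   46.7]
rotvec [-0.     0.004 -0.007] shift after turn [   0.5 -138.5   46.7]
[[171.5071874  240.62295327]
 [184.43994513 242.90062005]]
```

View pics/t4.png

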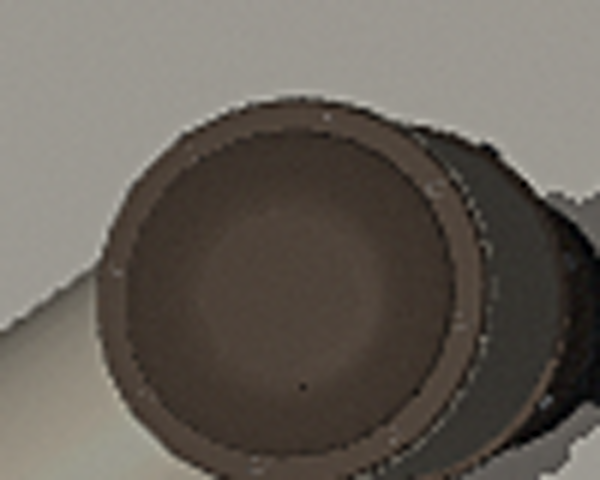

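The arm hides the bottle from the top camera, so I'll move over it and check with the wrist camera.

```bash
python3 shift.py '[0,-34.6,10,0,0,0,72,0,-34.6,10,0,0,0,72,0,-34.6,10,0,0,0,72,0,-34.6,10,0,0,0,72,0,0,0,0,0,0.007,72]' 
python3 shift.py '[0,0,0,0,0,0,72,0,0,0,0,0,0,72]'
python3 -c "
from h import *
delta([482.3,273,66],rot(-.246,0))
c=r.read_camera('wrist'); print(proj(c,[[482.3,273,121],[482.3,273,0]]))
n=np.array([-.97,.243,0]);d=np.array([.243,.97,0]);o=np.array([482.3,273,104])
print(proj(c,[o+20.5*(a*n+b*d) for a,b in ((1,1),(1,-1),(-1,-1),(-1,1))]).round())
cv2.imwrite('pics/w5.png',c['color'][:,:,::-1])"
```

```text
time_s: 12.47
eef_pos: [484.1, 276.8, 205.0]
tcp_rot: [3.141, 0.004, -0.263]
contact_force: [0.3, -0.1, 0.4]
gripper_width: 72.0
grasp_force: 0.0
time_s: 12.63
eef_pos: [483.3, 272.4, 208.0]
tcp_rot: [-3.141, 0.003, -0.264]
contact_force: [0.9, -0.8, -0.1]
gripper_width: 72.0
grasp_force: 0.0
now [483.3 272.4 208. ] [-3.141e+00  3.000e-03 -2.640e-01] t 12.6333 q [ 0.8   0.28 -0.2  -0.   -1.09  0.5 ] w 72.01678050217373
shift(tool axes) [ -0.8  -0.2 142. ]
rotvec [-0.001  0.003 -0.018] shift after turn [ -1.2  -0.4 142. ]
[[319.93054676 201.77969234]
 [319.8851792  165.09996075]]
[[294. 220.]
 [347. 220.]
 [347. 168.]
 [292. 169.]]
```

View pics/w5.png

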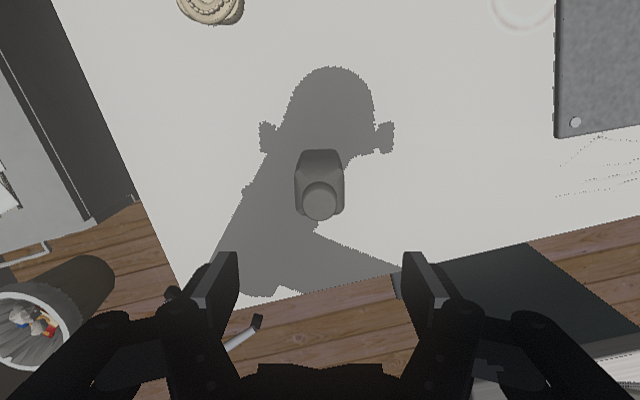

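The cap is at (319,202), within a pixel of the predicted (320,202), and the sides are square to the fingers. I'll descend and grip.

```bash
python3 shift.py '[-1,0,30,0,0,-0.018,72,0,0,30,0,0,0,72,0,0,30,0,0,0,72,0,0,25,0,0,0,72,0,0,15,0,0,0,72]' 
python3 shift.py '[0,0,12,0,0,0,72,0,0,0,0,0,0,72,0,0,0,0,0,0,50,0,0,0,0,0,0,30,0,0,0,0,0,0,30]' 40
python3 shift.py '[0,0,0,0,0,0,30,0,0,0,0,0,0,30,0,0,0,0,0,0,30,0,0,0,0,0,0,30]' 40
python3 -c "
from h import *
delta([482.3,273,66],rot(-.246,0))"
```

```text
time_s: 13.1
eef_pos: [481.5, 271.0, 77.0]
tcp_rot: [-3.141, 0.003, -0.248]
contact_force: [-0.0, -0.0, -0.3]
gripper_width: 71.8
grasp_force: 0.0
time_s: 13.52
eef_pos: [483.7, 273.5, 68.9]
tcp_rot: [-3.136, -0.001, -0.246]
contact_force: [1.6, 0.3, 1.3]
gripper_width: 39.0
grasp_force: 40.7
time_s: 13.85
eef_pos: [483.7, 273.6, 68.8]
tcp_rot: [-3.137, -0.001, -0.245]
contact_force: [-0.6, -0.6, 6.3]
gripper_width: 38.8
grasp_force: 41.5
now [483.7 273.6  68.8] [-3.137e+00 -1.000e-03 -2.450e-01] t 13.85 q [ 0.81  0.44 -0.37 -0.   -0.76  0.52] w 38.80051662563268
shift(tool axes) [-1.2  0.9  2.8]
rotvec [-0.005 -0.001  0.001] shift after turn [-1.2  0.9  2.8]
```

Gripped. The table contact height is TCP z 68.8, so the seat on the board will be near 78.8. I'll lift, turn parallel to the rack and carry it over.

```bash
python3 shift.py '[0,0,-20,0,0,0,30,0,0,-40,0,0,0,30,0,0,-40,0,0,0,30,0,0,-40,0,0,-0.084,30,0,0,-20,0,0,-0.084,30]' 40
python3 shift.py '[4,15,0,0,0,0,30,6,27,0,0,0,0,30,9.3,38,0,0,0,0,30,9.3,38,0,0,0,0,30,9.3,38,0,0,0,0,30]' 40
python3 shift.py '[9.3,38,0,0,0,0,30,9.3,38,0,0,0,0,30,9.3,38,0,0,0,0,30,9.3,38,0,0,0,0,30,9.3,38,0,0,0,0,30]' 40
python3 shift.py '[9.3,38,0,0,0,0,30,7,33,0,0,0,0,30,4,20,0,0,0,0,30,0,0,0,0,0,0,30,0,0,0,0,0,0,30]' 40
python3 -c "
from h import *
delta([559.2,-199.1,200],rot(-.0768,0))"
```

```text
time_s: 14.27
eef_pos: [484.3, 273.7, 232.7]
tcp_rot: [-3.133, -0.006, -0.073]
contact_force: [0.8, 0.4, -0.7]
gripper_width: 38.8
grasp_force: 40.8
time_s: 14.68
eef_pos: [507.5, 112.3, 225.3]
tcp_rot: [-3.139, 0.003, -0.078]
contact_force: [0.6, -0.2, -1.6]
gripper_width: 39.0
grasp_force: 40.7
time_s: 15.1
eef_pos: [539.1, -80.9, 224.7]
tcp_rot: [-3.138, 0.003, -0.079]
contact_force: [1.2, -0.2, -1.1]
gripper_width: 38.8
grasp_force: 40.7
time_s: 15.52
eef_pos: [552.3, -172.2, 223.9]
tcp_rot: [-3.138, 0.004, -0.081]
contact_force: [-0.3, 0.6, -0.7]
gripper_width: 38.8
grasp_force: 40.8
now [ 552.3 -172.2  223.9] [-3.138  0.004 -0.081] t 15.5167 q [-0.02  0.31 -0.12 -0.   -1.14  1.52] w 38.75921530698162
shift(tool axes) [ 9.2 26.3 23.8]
rotvec [-0.004  0.004 -0.004] shift after turn [ 8.9 26.3 23.9]
```

```bash
python3 shift.py '[9.2,26.3,0,-0.004,0.004,-0.004,30,0,0,0,0,0,0,30,0,0,0,0,0,0,30,0,0,0,0,0,0,30]' 40
python3 -c "
from h import *
delta([559.2,-199.1,145],rot(-.0768,0))"
```

```text
time_s: 15.85
eef_pos: [560.1, -197.0, 224.9]
tcp_rot: [3.141, -0.002, -0.073]
contact_force: [-0.3, 0.0, -0.7]
gripper_width: 38.9
grasp_force: 40.9
now [ 560.1 -197.   224.9] [ 3.141e+00 -2.000e-03 -7.300e-02] t 15.85 q [-0.07  0.34 -0.08  0.   -1.15  1.56] w 38.94664966516345
shift(tool axes) [-0.9  2.1 79.9]
rotvec [ 0.    -0.002  0.004] shift after turn [-0.7  2.1 79.9]
```

```bash
python3 shift.py '[-0.8,2,30,0,0,0.004,30,0,0,30,0,0,0,30,0,0,22,0,0,0,30,0,0,10,0,0,0,30,0,0,0,0,0,0,30]' 40
python3 shift.py '[0,0,0,0,0,0,30,0,0,0,0,0,0,30]' 40
python3 -c "
from h import *
delta([559.2,-199.1,82],rot(-.0768,0))"
```

```text
time_s: 16.27
eef_pos: [558.2, -198.9, 130.9]
tcp_rot: [3.141, 0.003, -0.077]
contact_force: [-0.8, 0.0, -1.4]
gripper_width: 38.3
grasp_force: 40.9
time_s: 16.43
eef_pos: [561.3, -200.0, 135.4]
tcp_rot: [3.14, -0.007, -0.076]
contact_force: [0.5, -0.7, -0.9]
gripper_width: 39.0
grasp_force: 40.9
now [ 561.3 -200.   135.4] [ 3.14  -0.007 -0.076] t 16.4333 q [-0.07  0.42 -0.2   0.   -0.95  1.56] w 38.977992041648804
shift(tool axes) [-2.5 -0.8 53.4]
rotvec [ 0.001 -0.007  0.   ] shift after turn [-2.1 -0.7 53.4]
```

```bash
python3 shift.py '[0,0,0,0,0,0,30,0,0,0,0,0,0,30,0,0,0,0,0,0,30,0,0,0,0,0,0,30,0,0,0,0,0,0,30]' 40
python3 -c "
from h import *
delta([559.2,-199.1,82],rot(-.0768,0))
c=r.read_camera('wrist'); cv2.imwrite('pics/w6.png',c['color'][:,:,::-1])"
```

```text
time_s: 16.85
eef_pos: [560.0, -200.2, 133.8]
tcp_rot: [3.141, -0.004, -0.078]
contact_force: [0.0, 0.4, -0.9]
gripper_width: 38.8
grasp_force: 40.9
now [ 560.  -200.2  133.8] [ 3.141 -0.004 -0.078] t 16.85 q [-0.07  0.42 -0.21  0.   -0.95  1.56] w 38.791206915895884
shift(tool axes) [-1.1 -1.1 51.8]
rotvec [ 0.001 -0.004 -0.001] shift after turn [-0.9 -1.  51.8]
```

View pics/w6.png

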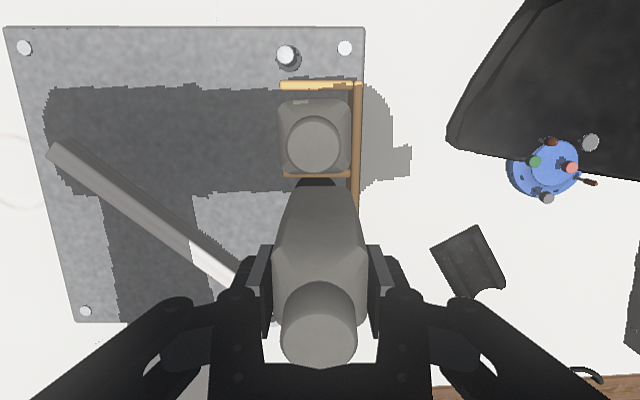

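The wrist view shows the foot, columns 302-337, just above the middle cell and centred on the pad (column 317). The far neighbour is undisturbed. I'll lower it in.

```bash
python3 shift.py '[-1,-0.8,12,0,0,0,30,0,0,12,0,0,0,30,0,0,12,0,0,0,30,0,0,8,0,0,0,30,0,0,0,0,0,0,30]' 40
python3 shift.py '[0,0,3,0,0,0,30,0,0,0,0,0,0,30,0,0,2,0,0,0,30,0,0,0,0,0,0,30,0,0,0,0,0,0,30]' 40
python3 shift.py '[0,0,1,0,0,0,30,0,0,0,0,0,0,30,0,0,0,0,0,0,30]' 40
python3 shift.py '[0,0,1,0,0,0,30,0,0,0,0,0,0,30,0,0,0,0,0,0,30]' 40
```

```text
time_s: 17.32
eef_pos: [557.8, -199.1, 87.5]
tcp_rot: [3.141, 0.001, -0.078]
contact_force: [-0.3, -0.1, -1.8]
gripper_width: 38.8
grasp_force: 40.9
time_s: 17.73
eef_pos: [559.3, -199.3, 84.9]
tcp_rot: [3.141, -0.004, -0.077]
contact_force: [0.3, -0.6, -0.2]
gripper_width: 38.7
grasp_force: 40.9
time_s: 17.98
eef_pos: [559.2, -199.3, 83.6]
tcp_rot: [3.141, -0.003, -0.077]
contact_force: [0.1, 0.8, -0.9]
gripper_width: 38.7
grasp_force: 40.9
time_s: 18.23
eef_pos: [559.1, -199.3, 82.4]
tcp_rot: [3.141, -0.003, -0.078]
contact_force: [0.3, 0.5, -1.0]
gripper_width: 38.6
grasp_force: 40.9
```

Free descent, 3.6 mm above the expected seat.

```bash
python3 shift.py '[0,0,1,0,0,0,30,0,0,0,0,0,0,30,0,0,1,0,0,0,30,0,0,0,0,0,0,30,0,0,0,0,0,0,30]' 40
python3 shift.py '[0,0,1,0,0,0,30,0,0,0,0,0,0,30,0,0,0,0,0,0,30]' 40
python3 shift.py '[0,0,0.7,0,0,0,30,0,0,0,0,0,0,30,0,0,0,0,0,0,30]' 40
```

```text
time_s: 18.65
eef_pos: [559.1, -199.3, 80.4]
tcp_rot: [3.141, -0.003, -0.077]
contact_force: [-0.3, -0.9, -0.5]
gripper_width: 38.6
grasp_force: 40.9
time_s: 18.9
eef_pos: [559.1, -199.3, 79.4]
tcp_rot: [3.141, -0.003, -0.077]
contact_force: [0.3, 0.7, -0.8]
gripper_width: 39.3
grasp_force: 40.9
time_s: 19.15
eef_pos: [559.3, -199.3, 79.0]
tcp_rot: [3.141, -0.004, -0.077]
contact_force: [-0.2, -0.5, -0.3]
gripper_width: 38.8
grasp_force: 41.0
```

```bash
python3 shift.py '[0,0,1,0,0,0,30,0,0,0,0,0,0,30,0,0,0,0,0,0,30]' 40
python3 shift.py '[0,0,0.7,0,0,0,30,0,0,0,0,0,0,30,0,0,0,0,0,0,30]' 40
python3 shift.py '[0,0,0.7,0,0,0,30,0,0,0,0,0,0,30,0,0,0,0,0,0,30]' 40
```

```text
time_s: 19.4
eef_pos: [559.5, -199.4, 78.9]
tcp_rot: [3.14, -0.004, -0.077]
contact_force: [-0.9, 0.6, 4.4]
gripper_width: 39.3
grasp_force: 41.5
time_s: 19.65
eef_pos: [559.6, -199.4, 78.9]
tcp_rot: [3.14, -0.005, -0.077]
contact_force: [-2.0, 2.0, 8.3]
gripper_width: 39.0
grasp_force: 42.0
time_s: 19.9
eef_pos: [559.7, -199.4, 78.8]
tcp_rot: [3.14, -0.005, -0.077]
contact_force: [-3.1, 1.0, 11.4]
gripper_width: 39.2
grasp_force: 42.3
```

Seated at TCP z 78.8, exactly as predicted. I'll ease off, release and withdraw upwards.

```bash
python3 shift.py '[0,0,-1.6,0,0,0,30,0,0,0,0,0,0,45,0,0,0,0,0,0,55,0,0,0,0,0,0,62,0,0,0,0,0,0,62]' 
python3 shift.py '[0,0,-3,0,0,0,62,0,0,-20,0,0,0,62,0,0,-40,0,0,0,62,0,0,-40,0,0,0,62,0,0,-40,0,0,0,62]' 
python3 shift.py '[0,-30,-10,0,0,0,62,0,-41,0,0,0,0,62,0,-41,0,0,0,0,62,0,-41,0,0,0,0,62,0,-41,0,0,0,0,62]' 
python3 shift.py '[-20,-36,0,0,0,0,20,-20,-36,0,0,0,0,0,-20,-36,0,0,0,0,0,-20,0,0,0,0,0,0,0,0,0,0,0,0,0]' 
python3 -c "
from h import *
delta([600,0,60],rot(-.0768,0))
c=r.read_camera('top'); im=c['color']; g=cv2.cvtColor(im,cv2.COLOR_RGB2GRAY)
q=proj(c,[[558.2,-199,131],[558.2,-199,10],[661.1,-186.6,40],[462.8,-153.8,37]]).round(1); print(q)
cc=cv2.HoughCircles(cv2.resize(g[165:265,350:400],None,fx=6,fy=6,interpolation=2),3,1,60,param1=80,param2=18,minRadius=22,maxRadius=42)
print(cc[0,:,:2]/6+[350,165] if cc is not None else None, cc[0,:,2]/6)
b=(g>112).astype(np.uint8); b[:,:285]=0;b[:,364:]=0;b[:165]=0;b[262:]=0
k=max(cv2.findContours(b,0,2)[0],key=cv2.contourArea); bx=cv2.boxPoints(cv2.minAreaRect(k)); print(bx.round(1),cast(c,bx,30).round(1))
"
```

```text
time_s: 20.32
eef_pos: [559.0, -199.3, 77.6]
tcp_rot: [3.141, -0.003, -0.078]
contact_force: [-0.2, 0.2, -0.0]
gripper_width: 61.9
grasp_force: 0.0
time_s: 20.73
eef_pos: [558.3, -199.2, 222.5]
tcp_rot: [3.141, -0.002, -0.077]
contact_force: [1.6, 0.1, -0.2]
gripper_width: 62.0
grasp_force: 0.0
time_s: 21.15
eef_pos: [573.5, -4.1, 231.3]
tcp_rot: [3.141, -0.004, -0.078]
contact_force: [1.1, -0.2, -0.3]
gripper_width: 62.1
grasp_force: 0.0
time_s: 21.57
eef_pos: [499.3, 109.8, 230.6]
tcp_rot: [3.141, -0.002, -0.073]
contact_force: [0.1, -1.5, -0.1]
gripper_width: 1.0
grasp_force: 0.0
now [499.3 109.8 230.6] [ 3.141e+00 -2.000e-03 -7.300e-02] t 21.5667 q [ 0.54  0.19 -0.27  0.   -1.11  0.96] w 0.985960688339367
shift(tool axes) [108.1 102.  170.9]
rotvec [ 0.001 -0.002  0.004] shift after turn [108.8 101.7 170.6]
[[382.3 209.1]
 [374.6 214.5]
 [371.2 171.7]
 [357.8 252.3]]
[[383.08333206 185.41666603]
 [382.75       209.58333206]
 [379.75       234.41666412]
 [358.75       253.58333588]
 [369.75       240.58333588]] [5.6       6.133333  5.4       5.366667  5.2166667]
[[293.5 195.5]
 [301.  188. ]
 [365.5 252.5]
 [358.  260. ]] [[ 600.5    4.1   30. ]
 [ 619.4  -14.1   30. ]
 [ 462.8 -173.4   30. ]
 [ 444.5 -155.1   30. ]]
```

The bottle is released. Its cap is found at (382.8,209.6) against a predicted (382.3,209.1), and both neighbours' caps are still in place. The bar is open about 0.85 rad. Next I'll plan the push: closed fingers tilted 0.35 rad so the gripper body clears the bottles.

```bash
cat > bar.py <<'E'
from h import *
pin=np.array([463.3,-154.8]); Y=-.0768
RT=rot(Y,0)*R.from_euler('x',-.35)
def P(phi,gap=0,rr=175,z=19):
    a=Y+phi; u=np.array([np.cos(a),np.sin(a)]); n=np.array([-u[1],u[0]])
    return np.r_[pin+rr*u+n*(8+11*abs(np.sin(phi))+13.6*np.cos(phi)+gap),z]
E
python3 -c "
from bar import *
S=P(.86,20); print(S,P(-.013)); delta(S+[0,0,60],RT)
ph=np.linspace(.86,-.013,9); W=[S]+[P(p) for p in ph]
for p,a,b in zip(ph,W,W[1:]): print(p.round(3),b.round(1),RT.inv().apply(b-a).round(1))
"
```

```text
[555.41785831   0.70945834  19.        ] [ 639.54466538 -148.83964533   19.        ]
now [501.  109.1 230.9] [ 3.141e+00 -3.000e-03 -7.400e-02] t 21.6167 q [ 0.53  0.19 -0.27  0.   -1.11  0.96] w -0.015226593226778986
shift(tool axes) [ 61.9 103.9 152.2]
rotvec [-0.349 -0.004  0.002] shift after turn [ 62.6  45.5 178.3]
0.86 [569.5 -13.5  19. ] [15.2 12.3  4.5]
0.751 [584.1 -25.7  19. ] [15.5 10.4  3.8]
0.642 [597.5 -39.6  19. ] [14.4 12.1  4.4]
0.533 [609.3 -55.   19. ] [13.  13.6  5. ]
0.424 [619.4 -71.9  19. ] [11.4 15.1  5.5]
0.314 [627.7 -90.   19. ] [ 9.6 16.3  6. ]
0.205 [ 633.8 -109.    19. ] [ 7.6 17.4  6.4]
0.096 [ 637.8 -128.8   19. ] [ 5.5 18.3  6.7]
-0.013 [ 639.5 -148.8   19. ] [ 3.2 18.6  6.8]
```

```bash
python3 shift.py '[0,0,0,-0.117,0,0,0,0,0,0,-0.117,0,0,0,0,0,0,-0.116,0,0,0,12,9,36,0,0,0,0,12,9,36,0,0,0,0]'
python3 shift.py '[12,9,36,0,0,0,0,12,9,36,0,0,0,0,14,9,34,0,0,0,0,0,0,0,0,0,0,0,0,0,0,0,0,0,0]'
python3 -c "
from bar import *
delta(P(.86,20,z=79),RT)"
python3 shift.py '[0,-7,19,0,0,0,0,0,-7,19,0,0,0,0,0,-3.5,9,0,0,0,0,0,0,0,0,0,0,0,0,0,0,0,0,0,0]'
python3 -c "
from bar import *
delta(P(.86,20),RT)"
```

```text
time_s: 22.03
eef_pos: [525.2, 66.7, 168.9]
tcp_rot: [2.792, -0.006, -0.073]
contact_force: [0.0, -1.3, -0.8]
gripper_width: 0.3
grasp_force: 0.0
time_s: 22.45
eef_pos: [556.3, -2.2, 77.0]
tcp_rot: [2.788, 0.001, -0.081]
contact_force: [-0.3, 0.6, 0.8]
gripper_width: -0.2
grasp_force: 0.0
now [556.3  -2.2  77. ] [ 2.788e+00  1.000e-03 -8.100e-02] t 22.45 q [ 0.43  0.47 -0.48  0.42 -0.84  0.74] w -0.19352244764140694
shift(tool axes) [-1.1 -1.9 -2.8]
rotvec [ 0.003  0.002 -0.004] shift after turn [-1.1 -2.  -2.8]
time_s: 22.87
eef_pos: [557.5, 0.9, 29.7]
tcp_rot: [2.791, -0.004, -0.077]
contact_force: [-0.5, -0.7, 0.2]
gripper_width: -0.0
grasp_force: 0.0
now [557.5   0.9  29.7] [ 2.791 -0.004 -0.077] t 22.8667 q [ 0.43  0.54 -0.53  0.47 -0.73  0.67] w -0.020006698760818627
shift(tool axes) [-2.1 -3.3 10.2]
rotvec [ 0.001 -0.004 -0.001] shift after turn [-2.1 -3.3 10.2]
```

```bash
python3 shift.py '[-2,-3.3,10,0,0,0,0,0,0,0,0,0,0,0,5,4,1.5,0,0,0,0,5,4,1.5,0,0,0,0,5,4,1.5,0,0,0,0]'
python3 shift.py '[5,3.4,1.2,0,0,0,0,5,3.5,1.3,0,0,0,0,5.5,3.5,1.3,0,0,0,0,4.8,4,1.5,0,0,0,0,4.8,4,1.5,0,0,0,0]'
python3 shift.py '[4.8,4,1.5,0,0,0,0,4.3,4.5,1.7,0,0,0,0,4.3,4.5,1.7,0,0,0,0,4.3,4.6,1.6,0,0,0,0,0,0,0,0,0,0,0]'
python3 -c "
from bar import *
delta(P(.533),RT)
c=r.read_camera('top'); g=cv2.cvtColor(c['color'],cv2.COLOR_RGB2GRAY)
b=(g>112).astype(np.uint8); b[:,:285]=0;b[:,366:]=0;b[:165]=0;b[262:]=0
k=max(cv2.findContours(b,0,2)[0],key=cv2.contourArea); bx=cv2.boxPoints(cv2.minAreaRect(k)); print(cast(c,bx,30).round(1), proj(c,[np.r_[P(.533)[:2],30]]))"
```

```text
time_s: 23.28
eef_pos: [570.1, -13.7, 19.3]
tcp_rot: [2.792, -0.005, -0.077]
contact_force: [0.0, -0.4, 0.4]
gripper_width: -0.0
grasp_force: 0.0
time_s: 23.7
eef_pos: [592.5, -35.8, 18.2]
tcp_rot: [2.79, -0.003, -0.078]
contact_force: [-0.6, -0.3, 0.8]
gripper_width: 0.2
grasp_force: 0.5
time_s: 24.12
eef_pos: [609.2, -56.1, 18.2]
tcp_rot: [2.791, -0.004, -0.078]
contact_force: [-0.1, 0.0, 0.0]
gripper_width: -0.1
grasp_force: 0.0
now [609.2 -56.1  18.2] [ 2.791 -0.004 -0.078] t 24.1167 q [ 0.3   0.61 -0.44  0.51 -0.72  0.77] w -0.0598990081033673
shift(tool axes) [-0.1 -0.8 -1.2]
rotvec [ 0.001 -0.003 -0.003] shift after turn [-0.1 -0.8 -1.2]
[[ 600.3  -71.1   30. ]
 [ 612.1  -93.7   30. ]
 [ 458.7 -171.2   30. ]
 [ 447.3 -148.7   30. ]] [[317.50887718 192.31681276]]
```

The bar is following: it now sits at about 0.545 rad against 0.533 expected. Continuing.

```bash
python3 shift.py '[3.8,5,1,0,0,0,0,3.8,5,1.8,0,0,0,0,3.8,5,1.8,0,0,0,0,3.2,5.4,2,0,0,0,0,3.2,5.4,2,0,0,0,0]'
python3 shift.py '[3.2,5.4,2,0,0,0,0,2.5,5.8,2.1,0,0,0,0,2.5,5.8,2.1,0,0,0,0,2.5,5.8,2.1,0,0,0,0,1.8,6,2.2,0,0,0,0]'
python3 shift.py '[1.8,6,2.2,0,0,0,0,1.8,5,1.9,0,0,0,0,0,0,0,0,0,0,0,0,0,0,0,0,0,0,0,0,0,0,0,0,0]'
cat >> bar.py <<'E'
def look():
    c=r.read_camera('top'); g=cv2.cvtColor(c['color'],cv2.COLOR_RGB2GRAY)
    # bar's pixels near pin-side of the fingers
    b=(g>112).astype(np.uint8); b[:,:285]=0; b[:,368:]=0; b[:165]=0; b[262:]=0
    k=max(cv2.findContours(b,0,2)[0],key=cv2.contourArea); bx=cv2.boxPoints(cv2.minAreaRect(k)); w=cast(c,bx,30).round(1); print(w.tolist())
E
python3 -c "
from bar import *
delta(P(-.013),RT); delta(P(.096),RT); look()"
```

```text
time_s: 24.58
eef_pos: [624.3, -84.4, 19.1]
tcp_rot: [2.791, -0.003, -0.078]
contact_force: [0.1, 0.5, 0.1]
gripper_width: 0.3
grasp_force: 0.4
time_s: 25.0
eef_pos: [634.4, -115.9, 19.2]
tcp_rot: [2.791, -0.003, -0.077]
contact_force: [-0.2, -0.0, -0.1]
gripper_width: -0.0
grasp_force: 0.3
time_s: 25.42
eef_pos: [637.1, -127.2, 19.2]
tcp_rot: [2.791, -0.004, -0.077]
contact_force: [-0.3, 0.1, -0.9]
gripper_width: 0.0
grasp_force: 0.0
now [ 637.1 -127.2   19.2] [ 2.791 -0.004 -0.077] t 25.4167 q [ 0.18  0.64 -0.37  0.53 -0.72  0.89] w 0.03571499101350529
shift(tool axes) [ 4.2 20.   7.6]
rotvec [ 0.001 -0.003 -0.002] shift after turn [ 4.1 20.   7.5]
now [ 637.1 -127.2   19.2] [ 2.791 -0.004 -0.077] t 25.4167 q [ 0.18  0.64 -0.37  0.53 -0.72  0.89] w 0.03571499101350529
shift(tool axes) [0.9 1.4 0.8]
rotvec [ 0.001 -0.003 -0.002] shift after turn [0.9 1.4 0.8]
[[631.3, -142.7, 30.0], [631.7, -167.5, 30.0], [451.8, -167.3, 30.0], [451.6, -142.9, 30.0]]
```

```bash
python3 shift.py '[0.6,2.8,1,0,0,0,0,0.6,2.8,1,0,0,0,0,0.6,2.8,1,0,0,0,0,0.4,1.9,0.7,0,0,0,0,0.4,1.9,0.7,0,0,0,0]'
python3 shift.py '[0.2,1,0.4,0,0,0,0,0,0.9,0.3,0,0,0,0,0,0.9,0.3,0,0,0,0,0,0,0,0,0,0,0]'
python3 shift.py '[0,0.9,0.3,0,0,0,0,0,0,0,0,0,0,0,0,0.9,0.3,0,0,0,0,0,0,0,0,0,0,0]'
python3 -c "
from bar import *
delta(P(-.013),RT)"
```

```text
time_s: 25.88
eef_pos: [638.3, -140.7, 19.2]
tcp_rot: [2.791, -0.003, -0.078]
contact_force: [-0.6, 1.3, -0.2]
gripper_width: -0.1
grasp_force: 0.4
time_s: 26.22
eef_pos: [638.4, -143.5, 19.2]
tcp_rot: [2.791, -0.003, -0.078]
contact_force: [-0.1, 0.9, 0.1]
gripper_width: 0.0
grasp_force: 0.1
time_s: 26.55
eef_pos: [638.4, -145.3, 19.3]
tcp_rot: [2.791, -0.003, -0.077]
contact_force: [0.1, 1.1, -0.2]
gripper_width: -0.1
grasp_force: 0.2
now [ 638.4 -145.3   19.3] [ 2.791 -0.003 -0.077] t 26.55 q [ 0.15  0.64 -0.37  0.54 -0.71  0.91] w -0.055612380338280955
shift(tool axes) [1.5 3.1 1.5]
rotvec [ 0.001 -0.003 -0.002] shift after turn [1.4 3.1 1.5]
```

Expected contact is about 3.5 mm ahead, so I'm stepping 1 mm at a time and watching the force.

```bash
python3 shift.py '[0,0.9,0.3,0,0,0,0,0,0,0,0,0,0,0,0,0.9,0.3,0,0,0,0,0,0,0,0,0,0,0,0,0,0,0,0,0,0]'
python3 shift.py '[0,0.9,0.3,0,0,0,0,0,0,0,0,0,0,0,0,0,0,0,0,0,0]'
python3 shift.py '[0,0.7,0.3,0,0,0,0,0,0,0,0,0,0,0,0,0,0,0,0,0,0]'
```

```text
time_s: 26.97
eef_pos: [638.2, -147.2, 19.4]
tcp_rot: [2.791, -0.003, -0.078]
contact_force: [-0.5, -0.2, 0.3]
gripper_width: 0.0
grasp_force: 0.1
time_s: 27.22
eef_pos: [638.1, -148.2, 19.4]
tcp_rot: [2.791, -0.003, -0.078]
contact_force: [-0.6, 0.2, -0.4]
gripper_width: -0.2
grasp_force: 0.1
time_s: 27.47
eef_pos: [638.1, -148.9, 19.4]
tcp_rot: [2.791, -0.003, -0.077]
contact_force: [-0.1, 0.8, -0.4]
gripper_width: -0.3
grasp_force: 0.2
```

```bash
python3 shift.py '[0,0.7,0.3,0,0,0,0,0,0,0,0,0,0,0,0,0,0,0,0,0,0]'
python3 shift.py '[0,0.7,0.3,0,0,0,0,0,0,0,0,0,0,0,0,0,0,0,0,0,0]'
python3 -c "
from bar import *
look()"
```

```text
time_s: 27.72
eef_pos: [638.0, -149.6, 19.4]
tcp_rot: [2.791, -0.003, -0.077]
contact_force: [1.5, 1.0, 0.4]
gripper_width: -0.2
grasp_force: 0.3
time_s: 27.97
eef_pos: [638.0, -150.4, 19.4]
tcp_rot: [2.791, -0.003, -0.077]
contact_force: [0.9, 1.1, 0.2]
gripper_width: -0.2
grasp_force: 0.4
[[654.1, 58.8, 30.0], [708.4, -19.6, 30.0], [657.6, -53.3, 30.0], [604.0, 25.0, 30.0]]
```

```bash
python3 shift.py '[0,0.7,0.3,0,0,0,0,0,0,0,0,0,0,0,0,0,0,0,0,0,0]' | grep -E "eef|force"
python3 shift.py '[0,0.7,0.3,0,0,0,0,0,0,0,0,0,0,0,0,0,0,0,0,0,0]' | grep -E "eef|force"
python3 -c "
from bar import *
c=r.read_camera('top'); g=cv2.cvtColor(c['color'],cv2.COLOR_RGB2GRAY)
# bar edges across: sample at distances along bar direction in the rack frame, brightness profile in rack x
ex=np.array([np.cos(-1.6476),np.sin(-1.6476)]); ey=np.array([-ex[1],ex[0]])
for y in (30,60,90,120,150,200,206):
    xs=np.arange(-20,21,1.); p=proj(c,[np.r_[pin+ey*y+ex*x,30] for x in xs]).astype(np.float32)
    v=cv2.remap(g,p[:,0][None],p[:,1][None],1)[0]; print(y,v[::2].tolist())"
```

```text
eef_pos: [637.9, -151.1, 19.3]
contact_force: [0.8, 0.3, 1.6]
grasp_force: 0.5
eef_pos: [637.7, -152.0, 19.1]
contact_force: [1.4, 0.5, 0.6]
grasp_force: 0.4
30 [102, 104, 104, 103, 108, 46, 104, 162, 157, 154, 154, 155, 161, 141, 79, 104, 95, 68, 47, 47, 57]
60 [106, 105, 105, 109, 111, 51, 93, 162, 158, 156, 155, 157, 160, 148, 74, 98, 107, 87, 57, 54, 53]
90 [104, 104, 104, 104, 106, 68, 95, 160, 159, 155, 155, 156, 159, 156, 103, 103, 107, 94, 67, 48, 50]
120 [102, 103, 106, 109, 112, 70, 79, 152, 160, 156, 155, 156, 158, 161, 96, 94, 97, 90, 80, 81, 60]
150 [104, 105, 102, 101, 105, 86, 81, 127, 157, 158, 155, 155, 157, 163, 108, 96, 96, 75, 53, 45, 52]
200 [17, 19, 23, 23, 22, 31, 54, 53, 47, 50, 65, 53, 65, 66, 61, 55, 38, 36, 50, 64, 47]
206 [22, 22, 19, 19, 21, 21, 18, 19, 50, 109, 171, 158, 137, 125, 90, 40, 32, 30, 33, 34, 29]
```

The top-view profile puts the bar about 1.7 mm short of the peg, so I'll keep stepping gently until it touches.

```bash
python3 shift.py '[0,0.6,0.2,0,0,0,0,0,0,0,0,0,0,0,0,0,0,0,0,0,0]' | grep -E "eef|force"
python3 shift.py '[0,0.6,0.2,0,0,0,0,0,0,0,0,0,0,0,0,0,0,0,0,0,0]' | grep -E "eef|force"
python3 shift.py '[0,0.6,0.2,0,0,0,0,0,0,0,0,0,0,0,0,0,0,0,0,0,0]' | grep -E "eef|force"
```

```text
eef_pos: [637.6, -152.6, 19.1]
contact_force: [0.6, 1.6, 1.0]
grasp_force: 0.3
eef_pos: [637.6, -152.9, 19.2]
contact_force: [-0.2, 3.9, 1.0]
grasp_force: 1.4
eef_pos: [637.7, -153.1, 19.2]
contact_force: [-1.8, 5.5, 1.3]
grasp_force: 2.6
```

The force has risen to 5.5 N and the motion has stalled, so the bar is on the peg. I'll back off, rise clear and check from above.

```bash
python3 shift.py '[0,-1,-0.4,0,0,0,0,0,-2,-0.8,0,0,0,0,0,-6,-2,0,0,0,0,0,-14,-5,0,0,0,0,0,-20,-15,0,0,0,0]' | grep -E "eef|force"
python3 shift.py '[0,-15,-38,0,0,0,0,0,-15,-38,0,0,0,0,0,-15,-38,0,0,0,0,0,-30,-20,0,0,0,0,0,-38,-14,0,0,0,0]' | grep -E "eef|force"
python3 shift.py '[0,-38,-14,0,0,0,0,0,-38,-14,0,0,0,0,0,-38,-14,0,0,0,0,0,0,0,0,0,0,0,0,0,0,0,0,0,0]' | grep -E "eef|force"
python3 -c "
from bar import *
c=r.read_camera('top'); g=cv2.cvtColor(c['color'],cv2.COLOR_RGB2GRAY)
ex=np.array([np.cos(-1.6476),np.sin(-1.6476)]); ey=np.array([-ex[1],ex[0]])
ys=[40,60,80,100,120,140,160,180,200]; m=[]
for y in ys:
    xs=np.arange(-14,14,.25); p=proj(c,[np.r_[pin+ey*y+ex*x,30] for x in xs]).astype(np.float32)
    v=cv2.remap(g,p[:,0][None],p[:,1][None],1)[0]; k=xs[v>128]; m.append((k[0]+k[-1])/2); print(y,k[0],k[-1])
f=np.polyfit(ys,m,1); print('phi',-f[0],'mid at peg',np.polyval(f,199.7),'peg',16.6)
cc=cv2.HoughCircles(cv2.resize(g[155:265,350:400],None,fx=6,fy=6,interpolation=2),3,1,60,param1=80,param2=18,minRadius=18,maxRadius=42)
print(cc[0,:,:2]/6+[350,155])
for n in ('top',):
  im=c['color']; h=cv2.cvtColor(im,cv2.COLOR_RGB2HSV)
  mm=((h[...,0]>12)&(h[...,0]<30)&(h[...,1]>60)&(h[...,2]>120)).astype(np.uint8); mm[:150]=0;mm[190:]=0;mm[:,:150]=0;mm[:,185:]=0; ys_,xs_=np.nonzero(mm); print('cast px',xs_.mean(),ys_.mean())
"
```

```text
eef_pos: [639.4, -106.4, 24.7]
contact_force: [1.2, 0.3, 1.1]
grasp_force: 0.0
eef_pos: [654.6, 53.3, 130.6]
contact_force: [-0.1, 0.1, -1.2]
grasp_force: 0.0
eef_pos: [662.1, 175.6, 125.9]
contact_force: [-1.0, -0.2, -0.3]
grasp_force: 0.0
40 -7.25 6.0
60 -7.25 6.75
80 -6.5 7.25
100 -5.5 7.25
120 -5.25 7.25
140 -5.5 8.0
160 -5.0 9.25
180 -4.25 9.0
200 -3.75 8.25
phi -0.019375 mid at peg 2.5858541666666666 peg 16.6
[[378.91666603 235.08333588]
 [383.58333206 209.25      ]
 [383.25       185.41666603]
 [359.58333302 252.41666412]]
cast px 158.75 161.125
```

The bar's middle line is 14.0 mm from the peg, which means it is in contact, and all three caps are in place. Handing in.

```bash
python3 -c "
from bench import r
print(r.close_job())"
```

```text
the job is handed in; nothing more can be done
None
```

I handed the job in: the fallen bottle was stood free on the table, then set and released in the middle cell, and the bar was pushed gently onto the stop peg (measured 14.0 mm from its middle line, about 5.5 N); no verdict came back.

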